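# Load the dispatch tray, push it up the ramp and bar it in

## Task

Lay the roll of packing tape that was left in the white tray flat in the blue desk box, and put every brown carton on the bench into the tray, each on the tray's floor. Then push the loaded tray up the ramp until it rests against the black top stop, and after that swing the hinged bar over behind it until it lies fully down in its catch. Leave the mug and the scanner where they are.

Things in the scene. Friction and masses are not known exactly. Their poses are not given: they have to be found in the camera images.
- station: Fixed steel dispatch ramp, 565 x 152 mm. x points up the ramp, z up; origin at bench level under the ramp's foot, on the centre line. Flat deck, top 15 mm above the bench, from x = -270 mm (open low end) to 0; from there the ramp rises 9 degrees (height 15 mm + 0.158 x). Aluminium side guides all along, 128 mm apart inside, 12 mm thick, 10 mm above deck and ramp.
- stop (a point): The foot of the black rubber top stop: where its face, square to the ramp, meets the ramp's surface on the centre line (x = 264 mm, z = 57 mm in the ramp's frame); axes as the ramp's. The stop rises 42 mm from there.
- catch (a point): The bar's catch, a steel fork outside the guide, opposite the hinge: this point is the floor of its slot (x = 20 mm, y = +84 mm, z = 31 mm in the ramp's frame; axes as the ramp's). Fork 12 mm thick along y, outer face y = +90 mm, prongs to 55 mm above the bench, slot 22 mm wide.
- tray: Loose white plastic tray, about 0.35 kg, 225 mm long (x), 120 mm wide (y), 24 mm high, walls and floor 4 mm. Origin: centre of its underside. It starts on the flat deck between the guides, +x end towards the ramp, and can be pushed at its -x end. It stays on the ramp by friction when let go.
- tray_front (a point): Middle of the lower edge of the tray's +x end; axes as the tray's. With the tray home it lies at point stop, and the tray's rear lower edge at x = 42 mm in the ramp's frame, about 20 mm up the ramp from the bar's line.
- bar (a joint): Swing bar: steel rod, 10 mm diameter, ending in a black ball (22 mm diameter) 195 mm from the hinge. It turns about the ramp's x direction: 0 = upright, negative = leaning outwards to the ramp's -y, pi/2 = level across the lane in its catch (end stop); from -0.5. Stiff hinge (0.2 N m): it stays where left and must be pushed right down; fully down is above 1.52 rad.
- bar_hinge (a point): The bar's hinge point, at x = 20 mm, y = -85 mm, z = 37 mm in the ramp's frame; axes as the ramp's. At joint value q the rod points along (0, sin q, cos q) from here.
- tape: Loose roll of packing tape, a ring of 100 mm outer and 76 mm inner diameter (wall 12 mm), 48 mm high, 0.12 kg, lying flat (axis z vertical) on the tray's floor at the start. Origin: centre of its underside.
- deskbox: Fixed blue open desk box, 135 mm (x) by 165 mm (y), 55 mm high, walls and floor 4 mm. Origin: centre of its underside.
- carton1: Loose brown carton, about 0.14 kg, 42 mm (x) by 60 mm (y) by 58 mm (z, upright at the start). Origin: its centre. All cartons are alike; 3 or all 4 are present. Room for four side by side along the tray.
- carton2: Loose brown carton, about 0.14 kg, 42 mm (x) by 60 mm (y) by 58 mm (z, upright at the start). Origin: its centre. All cartons are alike; 3 or all 4 are present. Room for four side by side along the tray.
- carton3: Loose brown carton, about 0.14 kg, 42 mm (x) by 60 mm (y) by 58 mm (z, upright at the start). Origin: its centre. All cartons are alike; 3 or all 4 are present. Room for four side by side along the tray.
- carton4: Loose brown carton, about 0.14 kg, 42 mm (x) by 60 mm (y) by 58 mm (z, upright at the start). Origin: its centre. All cartons are alike; 3 or all 4 are present. Room for four side by side along the tray.
- mug: Bystander: white mug, 80 mm across, 95 mm high; origin centre of its underside.
- scanner: Bystander: hand scanner on its stand, 100 x 90 mm foot, 147 mm high; origin centre of its underside.
Things that resemble listed ones, but are neither listed nor needed, are in the scene too. Leave any turquoise or yellow look-alike of the carton3 alone.

How it is judged (in metres and radians):
On the way, in this order (a step that is already met when the one before it is completed fails the run):
1. the tape lies in the blue box and every carton is in the tray (x of carton1 in the frame of tray between -0.105 and 0.105 m and y of carton1 in the frame of tray between -0.055 and 0.055 m and z of carton1 in the frame of tray between 0.015 and 0.042 m and x of carton2 in the frame of tray between -0.105 and 0.105 m and y of carton2 in the frame of tray between -0.055 and 0.055 m and z of carton2 in the frame of tray between 0.015 and 0.042 m and x of carton3 in the frame of tray between -0.105 and 0.105 m and y of carton3 in the frame of tray between -0.055 and 0.055 m and z of carton3 in the frame of tray between 0.015 and 0.042 m and x of carton4 in the frame of tray between -0.105 and 0.105 m and y of carton4 in the frame of tray between -0.055 and 0.055 m and z of carton4 in the frame of tray between 0.015 and 0.042 m and x of tape in the frame of deskbox between -0.065 and 0.065 m and y of tape in the frame of deskbox between -0.08 and 0.08 m and z of tape in the frame of deskbox between -0.005 and 0.03 m), for 0.2 s.
2. the loaded tray is up the ramp against the top stop (x of tray_front in the frame of station between 0.2567 and 0.275 m and y of tray_front in the frame of station between -0.012 and 0.012 m and z of tray_front in the frame of station between 0.05 and 0.066 m and angle between the x axis of tray and the x axis of station, either way round below 0.22 rad), for 0.2 s.
3. the bar is swung fully down into its catch (value of joint bar above 1.52 rad), for 0.2 s.
At the end, for the whole second after the job is handed in: Carton centres within 105 mm lengthwise, 55 mm crosswise of the tray centre, 15-42 mm above its underside; tape flat in the blue box (underside at most 30 mm above the box underside); tray front within 7 mm of the stop; bar above 1.52 rad; all at rest; mug, scanner moved under 30 mm (all of step 1 and all of step 2 and value of joint bar above 1.52 rad and linear speed of each of carton1, carton2, carton3, carton4, tray, tape below 0.02 m/s and velocity of joint bar below 0.1 rad/s); the robot touches nothing.
It fails at once if the mug is moved more than 30 mm (distance of mug from where it was at the start of the episode above 0.03 m).
It fails at once if the scanner is moved more than 30 mm (distance of scanner from where it was at the start of the episode above 0.03 m).
Of carton1, carton2, carton3, carton4 only 3 to 4 are there at a start; the rules pass over those that are not, and their reading is None.
At some moment in a run one of carton1, carton2, carton3, carton4, tape may be knocked a few centimetres aside while the robot is not near it.
It also fails if it takes over 200 s, if anything falls off the work surface, if the arm or the gripper's body presses on something with over 40 N, if the wrist force passes 120 N, or if a joint passes its speed limit or range.

## Robot

A 6-joint arm with a two-finger parallel gripper is mounted at the origin on the work surface. World frame = base frame: x ahead of the robot, y to its left, z up, the work surface at z = 0. Lengths are in mm, angles in rad, forces in N, time in s.
With the tool pointing down it reaches from about 350 to 875 mm from the base axis. Payload 4.2 kg.
Tool frame: the origin (TCP) lies at the very end of the fingers, on their centre line; the grasp point (between the pads) lies 19 mm behind it; z points along the fingers, y is the line along which they close (so a half turn about z gives the same grasp; the last joint's range is limited). The gripper opens to 85 mm and grips with 20 to 120 N. Pads are 22 mm wide; open, the fingers measure 114 mm over their backs; the gripper's body (76 mm by 85 mm) begins 54 mm behind the grasp point. The pads swing forward as they close: fully open they stand 13 mm farther back than shut.
Start: joints at [1.375, 0.385, 0.008, 0, -1.194, -0.259], TCP at [274.518, 561.462, 231.312] pointing down, gripper open.
Joint ranges: [-3.14, 3.14], [-1.21, 2.06], [-1.07, 1.41], [-3.16, 2.05], [-2.99, -0.16], [-3.1, 3.1]. Speed limits (rad/s): [2.79, 2.79, 3.14, 3.14, 3.14, 3.14].

## Interface

Orientations are given as a unit quaternion [x, y, z, w].
In Python, from bench import arm, optics gives the robot as it stands. The module is installed in compiled form; this text tells all that it offers.
- The arm moves only by the tool step_arm, never from a script. Its argument "motion" is a list of rows, each an object with "dr": the turn, a rotation vector about the tool's x, y, z in units of 8 degrees (1.0 is 8 degrees), a list of three; "slide": the shift along the tool's x, y, z in mm, a list of three; "jaw": the finger opening in mm, from 0 to 85.4. A call has exactly 8 rows; each row is the pose to reach, as a shift and turn from the pose commanded when the call began, along the tool's axes at that moment; what a row does not reach only later rows make up. A row lasts 1/8 s, in which the tool goes at most 62.5 mm and 10.7 degrees, less where a joint would pass 70% of its speed; a pose out of reach is approached as far as the arm can. A call with a gripper value outside its range is refused whole. The fingers move at their own pace and stop on an object; the grip force is fixed at half the most. Time passes only in rows, so rows that repeat a pose let the fingers close, or fill a call up. It gives the time, the measured TCP pose, the force, the opening and the grip force at its end, in the units of the state.
- arm.read_state(): the state, without advancing time (a new reading comes with each control period).
- optics.get_image(name): name is "scene" or "top"; returns the picture (420x560x3 uint8, blue, green, red); there is no depth.
- optics.camera_info(name): a dict with "camera_matrix" (3x3 intrinsics, pixels), "view" (4x4, takes a point from world to camera coordinates). Camera axes: x right, y up, looking along -z (the intrinsics and any distortion apply to the point x, -y, -z); pixel columns grow to the right and rows downward; lengths in mm; the calibration is good to about 2 mm. A picture is of the moment at which its call begins. camera_info takes no time and is no camera call.
- arm.job_done(): hands the job in; it is judged then, once.
The state is a dict: "clock": time; "joints": joint angles; "joint_vel": joint speeds; "joint_efforts": joint torques, N m; "position": TCP position; "ee_rot": TCP orientation; "contact_force": force on the tool from outside, world axes, zero at the start; "wrist_torque": the same for the moment, N m; "gripper_width": finger opening in mm; "grasp_force": force on a finger pad.
Only numpy, scipy, OpenCV 4.12 (cv2) and the standard library are available. Lean on these libraries where they do the work, as an engineer would, in place of code of your own. Each camera call takes 0.05 s, during which the arm holds its last target. There are 200 camera calls.

## Working session

There is one attempt and no reset: what is moved stays moved. The work goes in short steps, Python scripts to look and compute and a tool call to move; the robot and the scene stay as the last step left them, time stands still between calls to the robot, and variables do not carry over. Pictures are saved under pics/ and viewed, at most 14 in all, crops included, and the job is handed in when it is done.

Besides the shell and the picture viewer there is one more tool, called after "Emit:" in YAML: its name, and indented under it one key for each argument. step_arm: Moves the arm, as the interface text tells. Its arguments: {"type":"object","properties":{"motion":{"type":"array","items":{"type":"object","properties":{"dr":{"type":"array","items":{"type":"number"}},"slide":{"type":"array","items":{"type":"number"}},"jaw":{"type":"number"}}}}},"required":["motion"]}

```bash
mkdir -p pics; python3 - <<'E'
from bench import arm, optics
import cv2
for n in("scene","top"):
    cv2.imwrite(f"pics/{n}0.png",cv2.resize(optics.get_image(n),(784,588)))
    i=optics.camera_info(n);print(n,i)
s=arm.read_state();print(s)
E
```

```text
scene {'camera_matrix': array([[437.20175731,   0.        , 275.02487357],
       [  0.        , 437.20175731, 210.54239557],
       [  0.        ,   0.        ,   1.        ]]), 'view': array([[ 6.78621030e-01,  7.34356261e-01, -1.39419953e-02,
        -3.03787158e+02],
       [-4.52409007e-01,  4.32875663e-01,  7.79708119e-01,
         1.62810519e+02],
       [ 5.78618689e-01, -5.22818842e-01,  6.25987916e-01,
        -1.79018505e+03],
       [ 0.00000000e+00,  0.00000000e+00,  0.00000000e+00,
         1.00000000e+00]])}
top {'camera_matrix': array([[448.3216416 ,   0.        , 279.01744965],
       [  0.        , 448.3216416 , 216.46155826],
       [  0.        ,   0.        ,   1.        ]]), 'view': array([[ 8.14087351e-02, -9.96676052e-01,  3.07669891e-03,
        -4.31818693e+01],
       [ 9.71589170e-01,  8.00471793e-02,  2.22726142e-01,
        -5.21628652e+02],
       [-2.22232093e-01, -1.51425662e-02,  9.74876197e-01,
        -1.19484860e+03],
       [ 0.00000000e+00,  0.00000000e+00,  0.00000000e+00,
         1.00000000e+00]])}
{'clock': 0.1, 'joints': array([ 1.37460498e+00,  3.85499945e-01,  6.74295896e-03, -4.34631951e-04,
       -1.19401119e+00, -2.58634715e-01]), 'joint_vel': array([ 1.94730167e-04, -2.30008338e-03,  4.73975568e-03,  1.98502402e-03,
        1.28402495e-04, -6.06484466e-05]), 'joint_efforts': array([-4.83111944e-04, -3.93321025e+01,  1.88928008e+01,  4.19789359e+00,
       -2.60408073e-03,  8.09000760e-07]), 'position': array([274.30018014, 560.99867243, 230.31114403]), 'ee_rot': array([ 9.74234338e-01, -2.25535897e-01, -1.71117088e-04,  9.91751895e-04]), 'contact_force': array([0.43224765, 0.24413532, 0.57581763]), 'wrist_torque': array([-0.00339104,  0.01304082, -0.00251386]), 'grasp_force': 0.0, 'gripper_width': 85.41742431541772}
```

View pics/scene0.png

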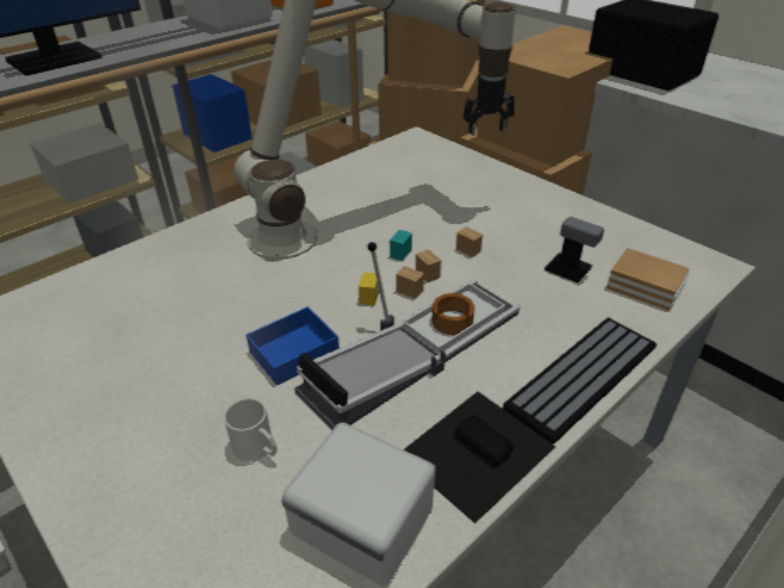

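View pics/top0.png

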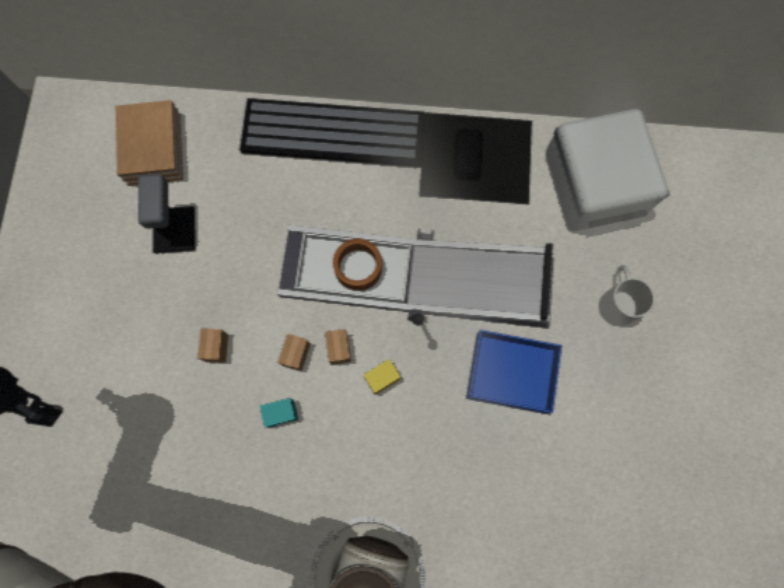

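The scene view shows the ramp, the tray with the tape, and three brown cartons. In the top view the cartons are at about (211,344), (293,351) and (338,346), and the blue box is at (514,371).

```bash
cat > h.py <<'E'
import numpy as np, cv2
from bench import arm, optics
from scipy.spatial.transform import Rotation as R
def ray(n,u,v):
    i=optics.camera_info(n);K=i['camera_matrix'];V=i['view']
    d=np.linalg.inv(K)@[u,v,1];d=np.array([d[0],-d[1],-d[2]])
    return -V[:3,:3].T@V[:3,3], V[:3,:3].T@d
def onz(n,u,v,z):
    o,d=ray(n,u,v);return o+d*(z-o[2])/d[2]
def proj(n,p):
    i=optics.camera_info(n);K=i['camera_matrix'];q=i['view']@np.append(p,1)
    w=K@[q[0],-q[1],-q[2]];return w[:2]/w[2]
def tri(a,b):
    A=[];B=[]
    for o,d in(a,b):
        d=d/np.linalg.norm(d);P=np.eye(3)-np.outer(d,d);A.append(P);B.append(P@o)
    return np.linalg.solve(sum(A),sum(B))
def blobs(im,lo,hi,amin=60):
    m=cv2.inRange(cv2.cvtColor(im,cv2.COLOR_BGR2HSV),lo,hi)
    c,_=cv2.findContours(m,cv2.RETR_EXTERNAL,cv2.CHAIN_APPROX_NONE)
    return [k for k in c if cv2.contourArea(k)>amin]
def cen(k):
    m=cv2.moments(k);return m['m10']/m['m00'],m['m01']/m['m00']
def go(x,y,z,yaw):
    """slide/dr from measured pose to tool-down pose whose tool y (closing line) is at world angle yaw(deg, mod 180)"""
    s=arm.read_state();r=R.from_quat(s['ee_rot']);best=None
    for k in(0,180):
        a=np.radians(yaw+k);Y=np.array([np.cos(a),np.sin(a),0]);Z=np.array([0,0,-1.]);X=np.cross(Y,Z)
        t=R.from_matrix(np.c_[X,Y,Z]);dv=(r.inv()*t).as_rotvec()
        if best is None or np.linalg.norm(dv)<np.linalg.norm(best):best=dv
    print('slide',np.round(r.inv().apply(np.array([x,y,z])-s['position']),1),'dr',np.round(np.degrees(best)/8,2),'j6',s['joints'][5].round(2))
def st():
    s=arm.read_state();r=R.from_quat(s['ee_rot']).as_matrix()
    print(s['clock'],s['position'].round(1),'yaw',np.degrees(np.arctan2(r[1,1],r[0,1])).round(1),'tilt z',r[:,2].round(3),s['gripper_width'].round(1),s['grasp_force'],s['contact_force'].round(1),s['joints'].round(2))
E
python3 - <<'E'
from h import *
t=optics.get_image('top');s=optics.get_image('scene')
print('campos',[ray(n,0,0)[0].round() for n in('top','scene')])
for k in blobs(t,(5,90,40),(18,255,255)): print('brown',np.round(cen(k)),cv2.contourArea(k),np.round(onz('top',*cen(k),40)[:2]))
for k in blobs(s,(5,90,40),(18,255,255),40): print('brown s',np.round(cen(k)),cv2.contourArea(k))
for k in blobs(t,(105,120,40),(125,255,255)): r=cv2.minAreaRect(k);print('blue',r,onz('top',*r[0],55)[:2].round(),[onz('top',*q,55)[:2].round() for q in cv2.boxPoints(r)])
def big(x0,y0,x1,y1,n,f):
    cv2.imwrite(n,cv2.resize(t[y0:y1,x0:x1],None,fx=f,fy=f,interpolation=cv2.INTER_CUBIC))
big(195,155,400,235,'pics/st.png',3.9)
big(130,225,260,310,'pics/ct.png',6)
E
```

```text
campos [array([ 245.,  -19., 1281.]), array([1316., -783.,  989.])]
brown [210. 251.] 325.0 [412. 184.]
brown [241. 247.] 301.0 [431.  99.]
brown [152. 246.] 373.5 [413. 348.]
brown [255. 188.] 945.5 [605.  75.]
brown [103.  98.] 1953.5 [849. 558.]
brown s [323. 223.] 681.0
brown s [456. 212.] 62.5
brown s [458. 207.] 65.5
brown s [298. 196.] 560.5
brown s [464. 193.] 951.5
brown s [335. 172.] 251.5
brown s [161. 130.] 498.0
brown s [218.  69.] 627.5
brown s [180.  61.] 549.5
brown s [13. 34.] 74.0
brown s [88. 52.] 1532.0
brown s [342.  69.] 13306.5
brown s [231.   2.] 46.0
blue ((369.3775939941406, 265.50384521484375), (58.237205505371094, 49.075401306152344), 10.713122367858887) [ 407. -258.] [array([ 349., -170.]), array([ 484., -189.]), array([ 467., -348.]), array([ 333., -326.])]
```

View pics/st.png

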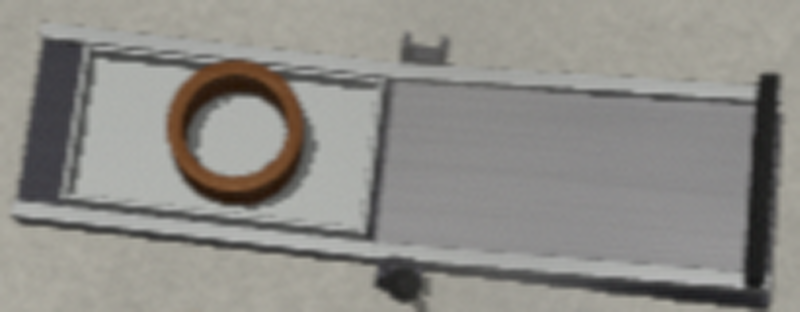

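View pics/ct.png

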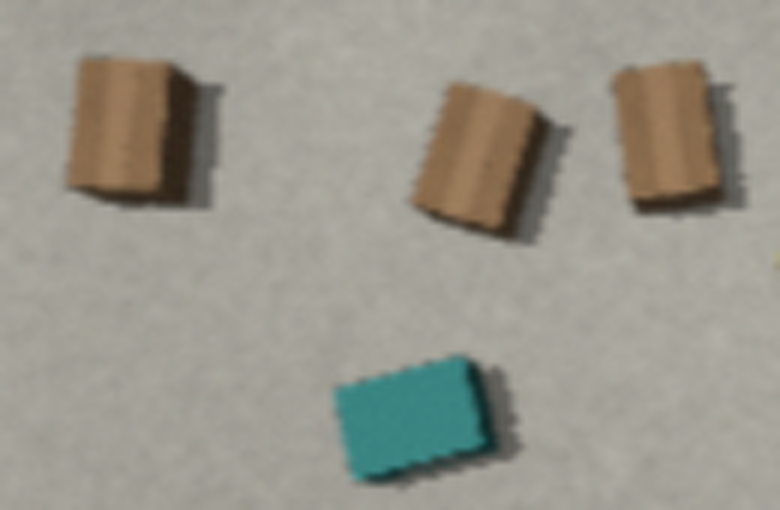

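```bash
python3 - <<'E'
from h import *
from scipy.optimize import least_squares
c=lambda x,y:(195+x/3.9,155+y/3.9)
P=[((-270,76,25),c(45,27)),((-270,-76,25),c(15,217)),((257,64,98.5),c(760,75)),((257,-64,98.5),c(745,288)),((20,84,55),c(426,40)),((20,-178,208),c(402,280))]
def T(q,p):
    a=q[2];return np.array([q[0]+p[0]*np.cos(a)-p[1]*np.sin(a),q[1]+p[0]*np.sin(a)+p[1]*np.cos(a),p[2]])
f=lambda q:np.concatenate([proj('top',T(q,p))-w for p,w in P])
r=least_squares(f,[600,0,-1.6],loss='soft_l1');q=r.x
print('station',q,np.degrees(q[2]));print(f(q).reshape(-1,2).round(1))
a=q[2];inv=lambda w:np.array([[np.cos(a),np.sin(a)],[-np.sin(a),np.cos(a)]])@(w[:2]-q[:2])
for n,x in dict(rearU=(90,50),rearL=(68,197),frU=(387,80),frL=(370,240)).items(): print(n,inv(onz('top',*c(*x),39)).round())
t=onz('top',*c(236,127),67);print('tape',t.round(),inv(t).round())
d=lambda p:(130+p[0]/6,225+p[1]/6)
for n,k in dict(A=[(80,60),(170,62),(160,192),(68,187)],B=[(452,85),(542,108),(500,230),(413,203)],C=[(615,72),(702,62),(720,190),(632,200)]).items():
    w=np.array([onz('top',*d(p),58)[:2] for p in k]);e=w[1]-w[0]+w[2]-w[3];g=w[0]-w[3]+w[1]-w[2]
    print(n,w.mean(0).round(),'short',np.linalg.norm(e)/2,np.degrees(np.arctan2(e[1],e[0])),'long',np.linalg.norm(g)/2,np.degrees(np.arctan2(g[1],g[0])))
np.save('q.npy',q)
go(t[0],t[1],150,-5)
E
```

```text
station [598.58809899 -38.7288898   -1.59513145] -91.39430008316093
[[-0.7 -1. ]
 [-0.5  0. ]
 [ 0.   1. ]
 [ 1.5 -8.7]
 [ 0.1 -0.3]
 [-0.1 19.2]]
rearU [-229.   54.]
rearL [-229.  -60.]
frU [-6. 54.]
frL [ -6. -69.]
tape [599.  72.  67.] [-111.   -2.]
A [412. 347.] short 41.87681115949421 -87.51463746660009 long 59.63958612484814 3.4899333820911953
B [411. 182.] short 42.51855121732746 -101.04693030385101 long 57.86330671109722 -12.036973002251875
C [430.  96.] short 40.35230051148357 -78.70114942163357 long 60.07131111545087 13.430022087735004
slide [506.7 296.2  81.1] dr [ 0.01 -0.01  8.62] j6 -0.26
```

```bash
python3 - <<'E'
from h import *
from scipy.optimize import least_squares
b=tri(ray('top',417/1.4,317/1.4),ray('scene',372/1.4,246/1.4));print('ball',b,proj('top',b)*1.4,proj('scene',b)*1.4)
c=lambda x,y:(195+x/3.9,155+y/3.9)
P=[((-270,76,25),c(45,27)),((-270,-76,25),c(15,217)),((257,64,98.5),c(760,75)),((20,84,55),c(426,40))]
def T(q,p):
    a=q[2];return np.array([q[0]+p[0]*np.cos(a)-p[1]*np.sin(a),q[1]+p[0]*np.sin(a)+p[1]*np.cos(a),p[2]])
f=lambda q:np.concatenate([proj('top',T(q,p))-w for p,w in P])
q=least_squares(f,[600,0,-1.6]).x
print('station',q,np.degrees(q[2]));print(f(q).reshape(-1,2).round(1))
for n,p in dict(hinge=(20,-85,37),ball5=(20,-178,208),ball0=(20,-85,232)).items(): print(n,T(q,p).round(),proj('top',T(q,p))*1.4,proj('scene',T(q,p))*1.4)
E
```

```text
ball [464.32162409 -50.17232035 226.751656  ] [417.05565084 317.04959964] [372.05706844 245.99114204]
station [598.88050572 -39.70810373  -1.58844212] -91.01102947365732
[[-0.6 -0.5]
 [-0.   0.6]
 [ 0.3  0.3]
 [ 0.3 -0.4]]
hinge [514. -58.  37.] [418.62661283 312.46877863] [385.6527819  322.76706831]
ball5 [421. -57. 208.] [418.4408407  344.25910077] [357.31030554 246.11211858]
ball0 [514. -58. 232.] [423.8948355  288.92860646] [384.44688216 254.71987103]
```

```bash
python3 -c "
from h import *
np.save('q.npy',[598.8,-39.3,np.radians(-91.2)])
go(600,116,180,-91.2)"
```

```text
slide [488.1 256.8  51. ] dr [ 0.01  0.   -3.11] j6 -0.26
```

Emit:
step_arm:
  motion:
    - {"slide":[61,32,0],"dr":[0,0,-0.5],"jaw":60}
    - {"slide":[122,64,0],"dr":[0,0,-1],"jaw":60}
    - {"slide":[183,96,0],"dr":[0,0,-1.5],"jaw":50}
    - {"slide":[244,128,10],"dr":[0,0,-2],"jaw":40}
    - {"slide":[305,160,20],"dr":[0,0,-2.5],"jaw":40}
    - {"slide":[366,192,30],"dr":[0,0,-3.1],"jaw":40}
    - {"slide":[427,224,40],"dr":[0,0,-3.1],"jaw":40}
    - {"slide":[488,257,51],"dr":[0,0,-3.1],"jaw":40}

```text
clock: 1.2
position: [569.1, 158.7, 188.4]
ee_rot: [1.0, -0.011, 0.0, -0.0]
contact_force: [-0.7, 1.4, 0.7]
gripper_width: 39.8
grasp_force: 0.0
```

```bash
python3 -c "
from h import *
st();go(600,116,100,-91.2)"
```

```text
Traceback (most recent call last):
  File "h.py", line 34, in st
    print(s['clock'],s['position'].round(1),'yaw',np.degrees(np.arctan2(r[1,1],r[0,1])).round(1),'tilt z',r[:,2].round(3),s['gripper_width'].round(1),s['grasp_force'],s['contact_force'].round(1),s['joints'].round(2))
                                                                                                                          ^^^^^^^^^^^^^^^^^^^^^^^^
AttributeError: 'float' object has no attribute 'round'
```

Emit:
step_arm:
  motion:
    - {"slide":[0,0,0]}
    - {"slide":[0,0,0]}
    - {"slide":[0,0,0]}
    - {"slide":[0,0,0]}
    - {"slide":[0,0,0]}
    - {"slide":[0,0,0]}
    - {"slide":[0,0,0]}
    - {"slide":[0,0,0]}

```text
$.motion[0]: bad value
```

```bash
sed -i "s/s\['gripper_width'\].round(1)/s['gripper_width']/" h.py; python3 -c "
from h import *
st();go(600,116,100,-91.2)
t=optics.get_image('top');print(arm.read_state()['clock'])
cv2.imwrite('pics/t1.png',cv2.resize(t[150:240,190:300],None,fx=7,fy=6.5,interpolation=cv2.INTER_CUBIC))"
```

```text
1.2 [569.1 158.7 188.4] yaw -91.2 tilt z [ 0.  0. -1.] 39.7889190199354 0.0 [-0.7  1.4  0.7] [ 0.55  0.36 -0.14  0.   -1.07  1.  ]
slide [31.8 42.  88.4] dr [-0.   -0.   -0.01] j6 1.0
1.25
```

View pics/t1.png

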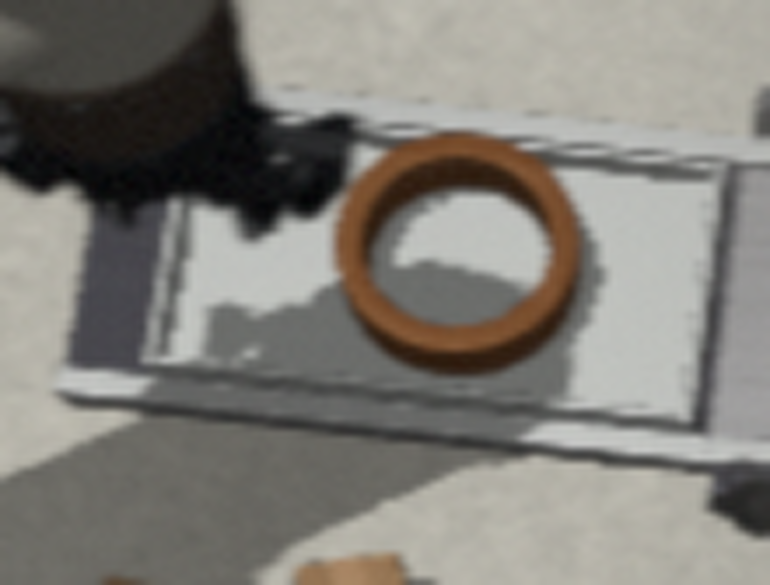

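```bash
python3 -c "
from h import *
e=lambda x,y:(190+x/7,150+y/6.5)
def L(a,b,z):
    A=onz('top',*e(*a),z);B=onz('top',*e(*b),z);d=B-A;print(A.round(),B.round(),np.degrees(np.arctan2(d[1],d[0])))
L((60,388),(700,460),25);L((150,360),(690,418),39);L((275,90),(700,150),25);L((360,150),(715,180),39);L((725,165),(695,420),39)
print(onz('top',255.5,187.9,67))
st();go(600,116,100,-91.2)
q=np.load('q.npy');a=q[2]
for p in [(-270,-76,25),(0,-76,25),(-270,76,25),(0,76,25)]:
    w=[q[0]+p[0]*np.cos(a)-p[1]*np.sin(a),q[1]+p[0]*np.sin(a)+p[1]*np.cos(a),p[2]];u=proj('top',w);print(p,(u-[190,150])*[7,6.5])
"
```

```text
[532. 233.  25.] [521. -32.  25.] -92.36546519913269
[544. 195.  39.] [536. -27.  39.] -92.06700924402864
[678. 159.  25.] [664. -21.  25.] -94.34146349720811
[648. 119.  39.] [646. -29.  39.] -90.71722725666935
[653. -32.  39.] [536. -29.  39.] 178.3073446270933
[598.42510625  72.26653986  67.        ]
1.25 [571.4 153.1 186.6] yaw -91.6 tilt z [-0.002 -0.003 -1.   ] 39.852389363348394 0.0 [ 2.2  0.  -0.1] [ 0.54  0.36 -0.14  0.   -1.07  1.01]
slide [29.8 36.1 86.6] dr [ 0.02  0.01 -0.05] j6 1.01
(-270, -76, 25) [ 60.46112694 395.92845917]
(0, -76, 25) [713.50493211 457.18715555]
(-270, 76, 25) [111.59172036  72.71920221]
(0, 76, 25) [748.15612242 131.10389049]
```

Emit:
step_arm:
  motion:
    - {"slide":[0,0,0],"dr":[0,0,0],"jaw":40}
    - {"slide":[0,0,0],"dr":[0,0,0],"jaw":40}
    - {"slide":[0,0,0],"dr":[0,0,0],"jaw":40}
    - {"slide":[0,0,0],"dr":[0,0,0],"jaw":40}
    - {"slide":[0,0,0],"dr":[0,0,0],"jaw":40}
    - {"slide":[0,0,0],"dr":[0,0,0],"jaw":40}
    - {"slide":[0,0,0],"dr":[0,0,0],"jaw":40}
    - {"slide":[0,0,0],"dr":[0,0,0],"jaw":40}

```text
clock: 2.25
position: [568.1, 160.4, 188.6]
ee_rot: [1.0, -0.011, -0.0, -0.0]
contact_force: [1.0, 0.1, 0.6]
gripper_width: 40.0
grasp_force: 0.0
```

Emit:
step_arm:
  motion:
    - {"slide":[20,25,0],"dr":[0,0,0],"jaw":40}
    - {"slide":[32.5,43.5,40],"dr":[0,0,0],"jaw":40}
    - {"slide":[32.5,43.5,80],"dr":[0,0,0],"jaw":40}
    - {"slide":[32.5,43.5,110],"dr":[0,0,0],"jaw":40}
    - {"slide":[32.5,43.5,135],"dr":[0,0,0],"jaw":40}
    - {"slide":[32.5,43.5,150],"dr":[0,0,0],"jaw":40}
    - {"slide":[32.5,43.5,160],"dr":[0,0,0],"jaw":40}
    - {"slide":[32.5,43.5,160],"dr":[0,0,0],"jaw":40}

```text
clock: 3.25
position: [599.6, 116.2, 28.4]
ee_rot: [1.0, -0.011, -0.0, 0.0]
contact_force: [0.4, 0.3, -0.4]
gripper_width: 39.9
grasp_force: 0.0
```

Emit:
step_arm:
  motion:
    - {"slide":[0,0,0],"dr":[0,0,0],"jaw":0}
    - {"slide":[0,0,0],"dr":[0,0,0],"jaw":0}
    - {"slide":[0,0,0],"dr":[0,0,0],"jaw":0}
    - {"slide":[0,0,0],"dr":[0,0,0],"jaw":0}
    - {"slide":[0,0,0],"dr":[0,0,0],"jaw":0}
    - {"slide":[0,0,0],"dr":[0,0,0],"jaw":0}
    - {"slide":[0,0,-30],"dr":[0,0,0],"jaw":0}
    - {"slide":[0,0,-60],"dr":[0,0,0],"jaw":0}

```text
clock: 4.25
position: [598.5, 115.8, 88.1]
ee_rot: [1.0, -0.011, -0.002, 0.0]
contact_force: [-0.0, -0.0, 0.0]
gripper_width: 10.7
grasp_force: 59.5
```

Emit:
step_arm:
  motion:
    - {"slide":[0,0,-50],"dr":[0,0,0],"jaw":0}
    - {"slide":[0,0,-105],"dr":[0,0,0],"jaw":0}
    - {"slide":[-5,10,-160],"dr":[0,0,0],"jaw":0}
    - {"slide":[-20,40,-205],"dr":[0,0,0],"jaw":0}
    - {"slide":[-40,80,-220],"dr":[0,0,0.2],"jaw":0}
    - {"slide":[-65,125,-220],"dr":[0,0,0.3],"jaw":0}
    - {"slide":[-90,170,-220],"dr":[0,0,0.5],"jaw":0}
    - {"slide":[-110,210,-220],"dr":[0,0,0.6],"jaw":0}

```text
clock: 5.25
position: [483.1, -92.5, 307.8]
ee_rot: [0.999, -0.053, -0.001, -0.0]
contact_force: [0.7, 0.1, -0.2]
gripper_width: 11.0
grasp_force: 59.7
```

Emit:
step_arm:
  motion:
    - {"slide":[-20,40,0],"dr":[0,0,0],"jaw":0}
    - {"slide":[-40,80,0],"dr":[0,0,0],"jaw":0}
    - {"slide":[-60,115,0],"dr":[0,0,0],"jaw":0}
    - {"slide":[-60,130,0],"dr":[0,0,0],"jaw":0}
    - {"slide":[-60,130,0],"dr":[0,0,0],"jaw":0}
    - {"slide":[-60,130,30],"dr":[0,0,0],"jaw":0}
    - {"slide":[-60,130,60],"dr":[0,0,0],"jaw":0}
    - {"slide":[-60,130,60],"dr":[0,0,0],"jaw":0}

```text
clock: 6.25
position: [410.7, -213.1, 246.3]
ee_rot: [0.999, -0.052, -0.003, -0.001]
contact_force: [0.0, -0.2, -0.5]
gripper_width: 11.4
grasp_force: 60.0
```

```bash
python3 -c "
from h import *
st();go(410,-226,120,-96);go(410,-226,15,-96)
t=optics.get_image('top')
cv2.imwrite('pics/t2.png',cv2.resize(t[210:330,290:430],None,fx=5,fy=5,interpolation=cv2.INTER_CUBIC))"
```

```text
6.25 [ 410.7 -213.1  246.3] yaw -96.0 tilt z [-0.006  0.002 -1.   ] 11.394429669639688 60.047904630191624 [ 0.  -0.2 -0.5] [-0.13  0.1  -0.34 -0.   -1.14  1.59]
slide [  1.4  13.  126.3] dr [-0.01  0.04 -0.  ] j6 1.59
slide [  2.1  13.1 231.3] dr [-0.01  0.04 -0.  ] j6 1.59
```

View pics/t2.png

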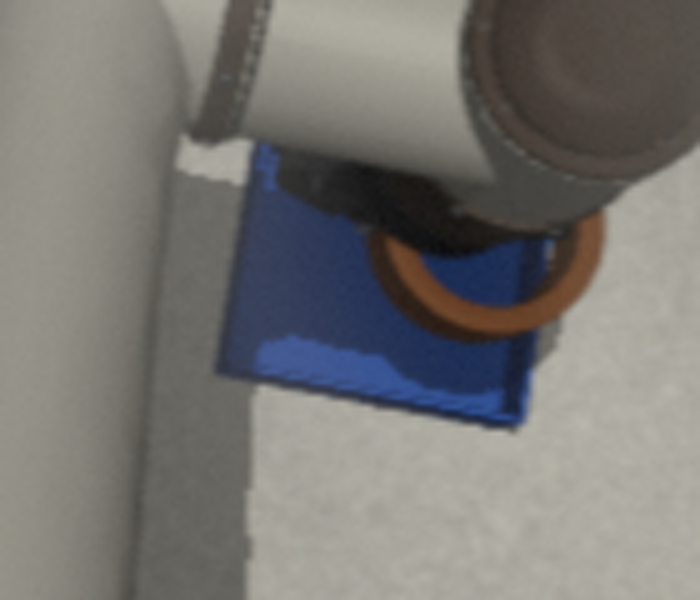

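The tape hangs level in the gripper above the blue box, shifted in the view only by its height. I'll lower it now.

Emit:
step_arm:
  motion:
    - {"slide":[2,13,30],"dr":[0,0,0],"jaw":0}
    - {"slide":[2,13,75],"dr":[0,0,0],"jaw":0}
    - {"slide":[2,13,120],"dr":[0,0,0],"jaw":0}
    - {"slide":[2,13,160],"dr":[0,0,0],"jaw":0}
    - {"slide":[2,13,190],"dr":[0,0,0],"jaw":0}
    - {"slide":[2,13,212],"dr":[0,0,0],"jaw":0}
    - {"slide":[2,13,225],"dr":[0,0,0],"jaw":0}
    - {"slide":[2,13,231],"dr":[0,0,0],"jaw":0}

```text
clock: 7.3
position: [413.6, -227.5, 17.8]
ee_rot: [0.999, -0.052, 0.001, 0.0]
contact_force: [-0.6, 0.2, -0.9]
gripper_width: 10.6
grasp_force: 60.1
```

Emit:
step_arm:
  motion:
    - {"slide":[0,0,0],"dr":[0,0,0],"jaw":34}
    - {"slide":[0,0,0],"dr":[0,0,0],"jaw":34}
    - {"slide":[0,0,0],"dr":[0,0,0],"jaw":34}
    - {"slide":[0,0,-15],"dr":[0,0,0],"jaw":34}
    - {"slide":[0,0,-45],"dr":[0,0,0],"jaw":34}
    - {"slide":[0,0,-100],"dr":[0,0,0],"jaw":34}
    - {"slide":[0,0,-160],"dr":[0,0,0],"jaw":50}
    - {"slide":[0,0,-220],"dr":[0,0,0],"jaw":60}

```text
clock: 8.3
position: [411.8, -227.4, 240.2]
ee_rot: [0.999, -0.053, 0.001, 0.0]
contact_force: [0.4, -0.3, 0.1]
gripper_width: 59.9
grasp_force: 0.0
```

```bash
python3 -c "
from h import *
st();go(430,96,240,-80)"
```

```text
8.3 [ 411.8 -227.4  240.2] yaw -96.1 tilt z [ 0.001 -0.    -1.   ] 59.92001435324938 0.0 [ 0.4 -0.3  0.1] [-0.16  0.11 -0.34  0.   -1.12  1.62]
slide [-1.600e+01 -3.235e+02  1.000e-01] dr [ 0.   -0.01 -2.01] j6 1.62
```

```bash
cat >> h.py <<'E'
def cartons(z=58,show=True):
    t=optics.get_image('top');h=cv2.cvtColor(cv2.resize(t,None,fx=3,fy=3,interpolation=cv2.INTER_CUBIC),cv2.COLOR_BGR2HSV)
    m=cv2.inRange(h,(5,60,95),(18,255,255));m=cv2.morphologyEx(m,cv2.MORPH_OPEN,np.ones((5,5)))
    c,_=cv2.findContours(m,cv2.RETR_EXTERNAL,cv2.CHAIN_APPROX_NONE)
    for k in c:
        if 900<cv2.contourArea(k)<20000:
            r=cv2.minAreaRect(k);w=np.array([onz('top',p[0]/3-.33,p[1]/3-.33,z)[:2] for p in cv2.boxPoints(r)])
            e=w[1]-w[0];g=w[2]-w[1]
            if np.linalg.norm(e)<np.linalg.norm(g):e,g=g,e
            print(w.mean(0).round(),'long %.0f short %.0f'%(np.linalg.norm(e),np.linalg.norm(g)),'yaw',(np.degrees(np.arctan2(e[1],e[0]))+90)%180-90)
    return t
E
python3 -c "
from h import *
cartons()"
```

```text
[ 395. -264.] long 96 short 68 yaw 77.83153703817317
[412. 185.] long 62 short 43 yaw -10.047093450640503
[431.  98.] long 61 short 44 yaw 14.16767505244033
[413. 349.] long 61 short 43 yaw 3.0966258561369386
[843. 552.] long 168 short 125 yaw 11.301488470722006
```

```bash
python3 -c "
from h import *
go(430.5,97,180,14-180)"
```

```text
slide [ -20.7 -326.5   67. ] dr [-0.04 -0.13  8.76] j6 1.62
```

Emit:
step_arm:
  motion:
    - {"slide":[0,0,-40],"dr":[0,0,0.5],"jaw":60}
    - {"slide":[-5,-40,-70],"dr":[0,0,1.5],"jaw":70}
    - {"slide":[-8,-90,-70],"dr":[0,0,2.7],"jaw":82}
    - {"slide":[-10,-140,-70],"dr":[0,0,3.9],"jaw":82}
    - {"slide":[-12,-190,-70],"dr":[0,0,5.1],"jaw":82}
    - {"slide":[-14,-240,-70],"dr":[0,0,6.3],"jaw":82}
    - {"slide":[-16,-290,-40],"dr":[0,0,7.5],"jaw":82}
    - {"slide":[-16,-323,0],"dr":[0,0,8.7],"jaw":82}

```text
clock: 9.35
position: [431.4, 97.8, 238.6]
ee_rot: [0.793, -0.61, 0.001, -0.003]
contact_force: [0.7, -0.3, -0.4]
gripper_width: 82.0
grasp_force: 0.0
```

```bash
python3 -c "
from h import *
st();go(430.5,97,28,14-180)"
```

```text
9.35 [431.4  97.8 238.6] yaw -165.1 tilt z [ 0.005  0.003 -1.   ] 81.96345190169619 0.0 [ 0.7 -0.3 -0.4] [ 0.59  0.06 -0.4   0.   -1.1  -0.33]
slide [  0.9   2.3 210.6] dr [-0.04  0.01  0.11] j6 -0.33
```

Emit:
step_arm:
  motion:
    - {"slide":[0,1,50],"dr":[0,0,0],"jaw":82}
    - {"slide":[0,1,100],"dr":[0,0,0],"jaw":82}
    - {"slide":[0,1,145],"dr":[0,0,0],"jaw":82}
    - {"slide":[0,1,180],"dr":[0,0,0],"jaw":82}
    - {"slide":[0,1,200],"dr":[0,0,0],"jaw":82}
    - {"slide":[0,1,211],"dr":[0,0,0],"jaw":82}
    - {"slide":[0,1,211],"dr":[0,0,0],"jaw":60}
    - {"slide":[0,1,211],"dr":[0,0,0],"jaw":40}

```text
clock: 10.35
position: [430.3, 95.7, 27.7]
ee_rot: [0.794, -0.608, 0.0, -0.001]
contact_force: [0.2, 0.5, -1.7]
gripper_width: 59.3
grasp_force: 64.5
```

Emit:
step_arm:
  motion:
    - {"slide":[0,0,0],"dr":[0,0,0],"jaw":40}
    - {"slide":[0,0,0],"dr":[0,0,0],"jaw":40}
    - {"slide":[0,0,0],"dr":[0,0,0],"jaw":40}
    - {"slide":[0,0,-10],"dr":[0,0,0],"jaw":40}
    - {"slide":[0,0,-40],"dr":[0,0,0],"jaw":40}
    - {"slide":[0,0,-80],"dr":[0,0,0],"jaw":40}
    - {"slide":[0,0,-110],"dr":[0,0,0],"jaw":40}
    - {"slide":[0,0,-122],"dr":[0,0,0],"jaw":40}

```text
clock: 11.35
position: [429.9, 95.5, 150.4]
ee_rot: [0.794, -0.608, 0.0, -0.002]
contact_force: [-0.4, 0.4, -1.6]
gripper_width: 59.3
grasp_force: 64.9
```

```bash
cat >> h.py <<'E'
def S(x,y):
    q=np.array([598,-39.2]);a=np.radians(-92);return q+[x*np.cos(a)-y*np.sin(a),x*np.sin(a)+y*np.cos(a)]
E
python3 -c "
from h import *
st()
tray=-117.5
for d in(68,0,-68):print(d,S(tray+d,-2).round(1))
go(*S(tray+68,-2),48,-182)"
```

```text
11.35 [429.9  95.5 150.4] yaw -164.9 tilt z [ 0.003  0.002 -1.   ] 59.34473612380617 64.89237785339355 [-0.4  0.4 -1.6] [ 0.59  0.15 -0.54 -0.   -0.87 -0.33]
68 [597.7  10.3]
0 [600.1  78.3]
-68 [602.5 146.3]
slide [ 126.1 -139.5  102.7] dr [-0.02  0.01  2.14] j6 -0.33
```

Emit:
step_arm:
  motion:
    - {"slide":[30,-33,0],"dr":[0,0,0.5],"jaw":40}
    - {"slide":[65,-72,0],"dr":[0,0,1],"jaw":40}
    - {"slide":[100,-110,0],"dr":[0,0,1.6],"jaw":40}
    - {"slide":[125,-138,20],"dr":[0,0,2.1],"jaw":40}
    - {"slide":[125,-138,50],"dr":[0,0,2.1],"jaw":40}
    - {"slide":[125,-138,80],"dr":[0,0,2.1],"jaw":40}
    - {"slide":[125,-138,97],"dr":[0,0,2.1],"jaw":40}
    - {"slide":[125,-138,103],"dr":[0,0,2.1],"jaw":40}

```text
clock: 12.35
position: [593.8, 10.0, 46.5]
ee_rot: [-0.697, 0.717, 0.001, -0.003]
contact_force: [-13.9, 0.5, 29.5]
gripper_width: 59.1
grasp_force: 68.7
```

Emit:
step_arm:
  motion:
    - {"slide":[0,0,0],"dr":[0,0,0],"jaw":72}
    - {"slide":[0,0,0],"dr":[0,0,0],"jaw":72}
    - {"slide":[0,0,0],"dr":[0,0,0],"jaw":72}
    - {"slide":[0,0,-15],"dr":[0,0,0],"jaw":72}
    - {"slide":[0,0,-50],"dr":[0,0,0],"jaw":82}
    - {"slide":[0,0,-90],"dr":[0,0,0],"jaw":82}
    - {"slide":[20,-40,-105],"dr":[0,0,0],"jaw":82}
    - {"slide":[0,-40,-105],"dr":[0,0,0],"jaw":82}

```text
clock: 13.35
position: [638.4, 8.0, 153.6]
ee_rot: [-0.696, 0.718, -0.002, 0.003]
contact_force: [-0.7, 0.2, -0.5]
gripper_width: 82.2
grasp_force: 0.0
```

```bash
python3 -c "
from h import *
st()
go(411.5,183.5,28,-11-180)
t=cartons();cv2.imwrite('pics/t3.png',cv2.resize(t[130:330,120:400],None,fx=2.8,fy=2.8))"
```

```text
13.35 [638.4   8.  153.6] yaw 178.2 tilt z [ 0.006  0.001 -1.   ] 82.20235352232007 0.0 [-0.7  0.2 -0.5] [ 0.27  0.46 -0.07  0.   -1.03 -0.3 ]
slide [-167.9  233.2  124.3] dr [-0.04  0.01  1.14] j6 -0.3
[ 408. -267.] long 96 short 96 yaw 1.501756662906672
[413. 349.] long 62 short 43 yaw 3.0966313468051965
[843. 552.] long 168 short 125 yaw 11.275928312346366
```

View pics/t3.png

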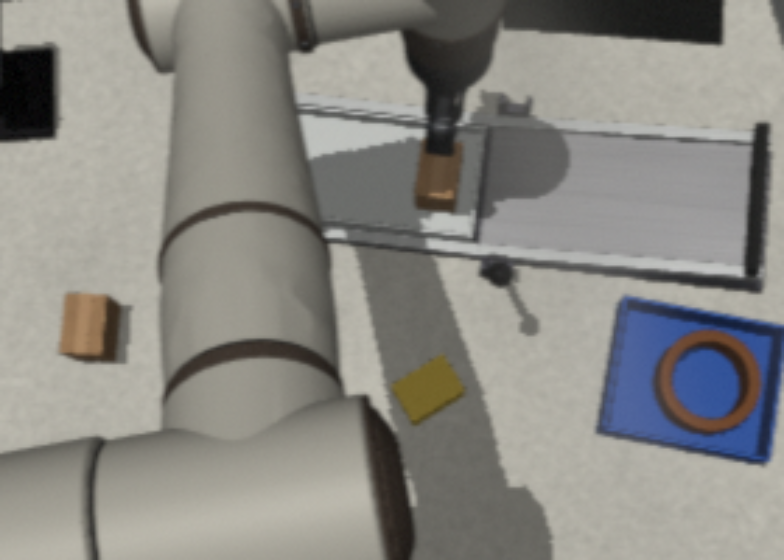

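The tape lies flat in the box, and carton C stands in the tray near (438,175). The forearm hides B, so A is next.

```bash
python3 -c "
from h import *
go(412.5,348,150,3-180)"
```

```text
slide [-330.2  234.     1.8] dr [-0.02  0.01 -0.59] j6 -0.3
```

Emit:
step_arm:
  motion:
    - {"slide":[-50,35,-10],"dr":[0,0,0],"jaw":82}
    - {"slide":[-100,71,-10],"dr":[0,0,-0.2],"jaw":82}
    - {"slide":[-150,106,-10],"dr":[0,0,-0.4],"jaw":82}
    - {"slide":[-200,142,-10],"dr":[0,0,-0.6],"jaw":82}
    - {"slide":[-250,177,-5],"dr":[0,0,-0.6],"jaw":82}
    - {"slide":[-300,213,0],"dr":[0,0,-0.6],"jaw":82}
    - {"slide":[-330,234,0],"dr":[0,0,-0.6],"jaw":82}
    - {"slide":[-330,234,0],"dr":[0,0,-0.6],"jaw":82}

```text
clock: 14.4
position: [408.9, 347.8, 150.7]
ee_rot: [0.728, -0.686, -0.0, 0.0]
contact_force: [-0.6, -0.9, 0.4]
gripper_width: 81.7
grasp_force: 0.0
```

```bash
python3 -c "
from h import *
st()
go(412.5,348,28,3-180)
cartons()"
```

```text
14.4 [408.9 347.8 150.7] yaw -176.6 tilt z [-0. -0. -1.] 81.74295203103287 0.0 [-0.6 -0.9  0.4] [ 1.01  0.31 -0.32 -0.   -0.94 -0.95]
slide [ -0.   -3.6 122.7] dr [ 0.   -0.    0.05] j6 -0.95
[ 408. -268.] long 96 short 95 yaw 1.501756662906672
[412. 186.] long 62 short 44 yaw -10.032820230732042
[413. 352.] long 62 short 37 yaw 2.551287592750896
[600.  13.] long 61 short 43 yaw -2.353325981115418
[843. 552.] long 168 short 125 yaw 11.307864958055944
```

Emit:
step_arm:
  motion:
    - {"slide":[0,-3.5,40],"dr":[0,0,0],"jaw":82}
    - {"slide":[0,-3.5,80],"dr":[0,0,0],"jaw":82}
    - {"slide":[0,-3.5,105],"dr":[0,0,0],"jaw":82}
    - {"slide":[0,-3.5,118],"dr":[0,0,0],"jaw":82}
    - {"slide":[0,-3.5,123],"dr":[0,0,0],"jaw":82}
    - {"slide":[0,-3.5,123],"dr":[0,0,0],"jaw":60}
    - {"slide":[0,-3.5,123],"dr":[0,0,0],"jaw":40}
    - {"slide":[0,-3.5,123],"dr":[0,0,0],"jaw":40}

```text
clock: 15.45
position: [415.0, 346.9, 28.8]
ee_rot: [0.726, -0.687, -0.0, -0.001]
contact_force: [0.0, -0.1, 2.8]
gripper_width: 59.0
grasp_force: 66.2
```

Emit:
step_arm:
  motion:
    - {"slide":[0,0,0],"dr":[0,0,0],"jaw":40}
    - {"slide":[0,0,0],"dr":[0,0,0],"jaw":40}
    - {"slide":[0,0,-10],"dr":[0,0,0],"jaw":40}
    - {"slide":[0,0,-40],"dr":[0,0,0],"jaw":40}
    - {"slide":[0,0,-80],"dr":[0,0,0],"jaw":40}
    - {"slide":[0,0,-110],"dr":[0,0,0],"jaw":40}
    - {"slide":[0,0,-122],"dr":[0,0,0],"jaw":40}
    - {"slide":[0,0,-122],"dr":[0,0,0],"jaw":40}

```text
clock: 16.45
position: [414.3, 346.2, 149.7]
ee_rot: [0.726, -0.688, -0.0, -0.0]
contact_force: [-0.6, -0.1, -1.8]
gripper_width: 58.8
grasp_force: 65.7
```

```bash
python3 -c "
from h import *
st()
go(598,144,49,-182)"
```

```text
16.45 [414.3 346.2 149.7] yaw -176.9 tilt z [-0.     0.001 -1.   ] 58.81956345158164 65.73927998542786 [-0.6 -0.1 -1.8] [ 1.    0.32 -0.32 -0.   -0.94 -0.94]
slide [ 212.  -172.4  100.6] dr [0.   0.01 0.64] j6 -0.94
```

Emit:
step_arm:
  motion:
    - {"slide":[45,-36,0],"dr":[0,0,0.2],"jaw":40}
    - {"slide":[90,-73,0],"dr":[0,0,0.4],"jaw":40}
    - {"slide":[135,-110,0],"dr":[0,0,0.6],"jaw":40}
    - {"slide":[180,-146,0],"dr":[0,0,0.6],"jaw":40}
    - {"slide":[212,-172,15],"dr":[0,0,0.6],"jaw":40}
    - {"slide":[212,-172,50],"dr":[0,0,0.6],"jaw":40}
    - {"slide":[212,-172,85],"dr":[0,0,0.6],"jaw":40}
    - {"slide":[212,-172,100],"dr":[0,0,0.6],"jaw":40}

```text
clock: 17.45
position: [594.6, 142.0, 47.5]
ee_rot: [-0.697, 0.717, 0.001, -0.006]
contact_force: [-21.0, -0.6, 53.7]
gripper_width: 58.8
grasp_force: 72.4
```

Emit:
step_arm:
  motion:
    - {"slide":[0,0,0],"dr":[0,0,0],"jaw":72}
    - {"slide":[0,0,0],"dr":[0,0,0],"jaw":72}
    - {"slide":[0,0,0],"dr":[0,0,0],"jaw":72}
    - {"slide":[0,0,-15],"dr":[0,0,0],"jaw":72}
    - {"slide":[0,0,-50],"dr":[0,0,0],"jaw":82}
    - {"slide":[0,0,-95],"dr":[0,0,0],"jaw":82}
    - {"slide":[0,0,-105],"dr":[0,0,0],"jaw":82}
    - {"slide":[0,0,-105],"dr":[0,0,0],"jaw":82}

```text
clock: 18.45
position: [598.1, 144.2, 156.1]
ee_rot: [-0.697, 0.717, -0.0, 0.001]
contact_force: [-0.1, 0.5, -0.5]
gripper_width: 82.2
grasp_force: 0.0
```

```bash
python3 -c "
from h import *
st()
go(411.5,184.5,150,-11-180)
cartons()"
```

```text
18.45 [598.1 144.2 156.1] yaw 178.3 tilt z [ 0.002  0.002 -1.   ] 82.18934578386877 0.0 [-0.1  0.5 -0.5] [ 0.5   0.43 -0.12 -0.   -1.02 -0.53]
slide [-34.8 187.7   5.8] dr [-0.02  0.01  1.17] j6 -0.53
[ 408. -267.] long 96 short 96 yaw 1.501756662906672
[403. 188.] long 43 short 41 yaw -11.576282365326165
[600.  12.] long 62 short 42 yaw -1.50981499186922
[843. 552.] long 168 short 125 yaw 11.275928312346366
```

Emit:
step_arm:
  motion:
    - {"slide":[-9,47,0],"dr":[0,0,0.3],"jaw":82}
    - {"slide":[-18,95,0],"dr":[0,0,0.6],"jaw":82}
    - {"slide":[-27,142,0],"dr":[0,0,1],"jaw":82}
    - {"slide":[-35,187,20],"dr":[0,0,1.2],"jaw":82}
    - {"slide":[-35,187,60],"dr":[0,0,1.2],"jaw":82}
    - {"slide":[-35,187,70],"dr":[0,0,1.2],"jaw":82}
    - {"slide":[-35,187,70],"dr":[0,0,1.2],"jaw":82}
    - {"slide":[-35,187,70],"dr":[0,0,1.2],"jaw":82}

```text
clock: 19.5
position: [413.0, 184.8, 85.3]
ee_rot: [-0.634, 0.773, -0.0, 0.001]
contact_force: [0.1, 0.1, 0.2]
gripper_width: 82.0
grasp_force: 0.0
```

```bash
python3 -c "
from h import *
st()
go(411.5,184.5,28,-11-180)"
```

```text
19.5 [413.  184.8  85.3] yaw 168.7 tilt z [ 0.001  0.001 -1.   ] 82.02305340461368 0.0 [0.1 0.1 0.2] [ 0.78  0.27 -0.6   0.   -0.7  -0.98]
slide [ 0.6  1.4 57.3] dr [-0.01  0.01 -0.04] j6 -0.98
```

Emit:
step_arm:
  motion:
    - {"slide":[0.5,1,30],"dr":[0,0,0],"jaw":82}
    - {"slide":[0.5,1,48],"dr":[0,0,0],"jaw":82}
    - {"slide":[0.5,1,57],"dr":[0,0,0],"jaw":82}
    - {"slide":[0.5,1,57],"dr":[0,0,0],"jaw":40}
    - {"slide":[0.5,1,57],"dr":[0,0,0],"jaw":40}
    - {"slide":[0.5,1,57],"dr":[0,0,0],"jaw":40}
    - {"slide":[0.5,1,57],"dr":[0,0,0],"jaw":40}
    - {"slide":[0.5,1,57],"dr":[0,0,0],"jaw":40}

```text
clock: 20.5
position: [411.5, 184.7, 28.5]
ee_rot: [-0.634, 0.773, -0.0, 0.001]
contact_force: [-0.1, -0.5, 5.9]
gripper_width: 59.1
grasp_force: 66.0
```

Emit:
step_arm:
  motion:
    - {"slide":[0,0,0],"dr":[0,0,0],"jaw":40}
    - {"slide":[0,0,-10],"dr":[0,0,0],"jaw":40}
    - {"slide":[0,0,-40],"dr":[0,0,0],"jaw":40}
    - {"slide":[0,0,-80],"dr":[0,0,0],"jaw":40}
    - {"slide":[0,0,-115],"dr":[0,0,0],"jaw":40}
    - {"slide":[0,0,-140],"dr":[0,0,0],"jaw":40}
    - {"slide":[0,0,-140],"dr":[0,0,0],"jaw":40}
    - {"slide":[0,0,-140],"dr":[0,0,0],"jaw":40}

```text
clock: 21.5
position: [409.9, 183.4, 166.6]
ee_rot: [-0.634, 0.773, 0.0, -0.001]
contact_force: [0.4, 1.1, -2.2]
gripper_width: 58.7
grasp_force: 65.2
```

```bash
python3 -c "
from h import *
st()
go(598,77,50,-182)
cartons(77)"
```

```text
21.5 [409.9 183.4 166.6] yaw 168.7 tilt z [-0.002 -0.001 -1.   ] 58.74882899154444 65.18637657165527 [ 0.4  1.1 -2.2] [ 0.78  0.15 -0.5  -0.   -0.92 -0.98]
slide [  67.4 -205.5  116.3] dr [ 0.01 -0.01 -1.16] j6 -0.98
[ 406. -264.] long 94 short 94 yaw 1.5017566629066437
[595.  12.] long 61 short 42 yaw -2.870681854828419
[595. 144.] long 61 short 43 yaw -1.1810856590463317
[834. 543.] long 165 short 123 yaw 11.301099322547344
```

Emit:
step_arm:
  motion:
    - {"slide":[16,-50,0],"dr":[0,0,-0.3],"jaw":40}
    - {"slide":[32,-100,0],"dr":[0,0,-0.6],"jaw":40}
    - {"slide":[50,-150,0],"dr":[0,0,-1],"jaw":40}
    - {"slide":[66,-203,0],"dr":[0,0,-1.2],"jaw":40}
    - {"slide":[66,-205,25],"dr":[0,0,-1.2],"jaw":40}
    - {"slide":[66,-205,65],"dr":[0,0,-1.2],"jaw":40}
    - {"slide":[66,-205,100],"dr":[0,0,-1.2],"jaw":40}
    - {"slide":[66,-205,115],"dr":[0,0,-1.2],"jaw":40}

```text
clock: 22.55
position: [596.8, 78.4, 48.7]
ee_rot: [-0.697, 0.717, 0.002, -0.003]
contact_force: [-0.4, 0.2, -0.7]
gripper_width: 58.9
grasp_force: 65.4
```

Emit:
step_arm:
  motion:
    - {"slide":[0,0,0],"dr":[0,0,0],"jaw":72}
    - {"slide":[0,0,0],"dr":[0,0,0],"jaw":72}
    - {"slide":[0,0,0],"dr":[0,0,0],"jaw":72}
    - {"slide":[0,0,-15],"dr":[0,0,0],"jaw":72}
    - {"slide":[0,0,-50],"dr":[0,0,0],"jaw":82}
    - {"slide":[0,0,-95],"dr":[0,0,0],"jaw":82}
    - {"slide":[0,0,-120],"dr":[0,0,0],"jaw":70}
    - {"slide":[0,0,-120],"dr":[0,0,0],"jaw":40}

```text
clock: 23.55
position: [600.7, 79.9, 177.0]
ee_rot: [-0.697, 0.717, -0.002, 0.004]
contact_force: [-1.1, -0.9, -0.9]
gripper_width: 53.1
grasp_force: 0.0
```

```bash
python3 -c "
from h import *
st()
print(S(-285,-3))
go(*S(-285,-3),170,-182)"
```

```text
23.55 [600.7  79.9 177. ] yaw 178.4 tilt z [ 0.008  0.003 -1.   ] 53.10879014756507 0.0 [-1.1 -0.9 -0.9] [ 0.4   0.39 -0.13  0.   -1.05 -0.43]
[604.94818408 245.73108419]
slide [-165.9    0.5    7.5] dr [-0.05  0.02  0.05] j6 -0.43
```

Emit:
step_arm:
  motion:
    - {"slide":[-40,0,0],"dr":[0,0,0],"jaw":40}
    - {"slide":[-90,0,0],"dr":[0,0,0],"jaw":40}
    - {"slide":[-130,0,0],"dr":[0,0,0],"jaw":40}
    - {"slide":[-148,0,20],"dr":[0,0,0],"jaw":40}
    - {"slide":[-148,0,60],"dr":[0,0,0],"jaw":40}
    - {"slide":[-148,0,95],"dr":[0,0,0],"jaw":40}
    - {"slide":[-148,0,115],"dr":[0,0,0],"jaw":40}
    - {"slide":[-148,0,120],"dr":[0,0,0],"jaw":40}

```text
clock: 24.55
position: [601.6, 225.7, 49.6]
ee_rot: [-0.696, 0.718, 0.001, -0.003]
contact_force: [-0.7, -0.1, 0.2]
gripper_width: 40.0
grasp_force: 0.0
```

```bash
python3 -c "
from h import *
st()
go(*S(-267,-3),27,-182)
t=cartons(77)
cv2.imwrite('pics/t4.png',cv2.resize(t[130:250,150:410],None,fx=3,fy=3,interpolation=cv2.INTER_CUBIC))"
```

```text
24.55 [601.6 225.7  49.6] yaw 178.3 tilt z [-0.005 -0.003 -1.   ] 39.98216099380898 0.0 [-0.7 -0.1  0.2] [ 0.61  0.59 -0.15 -0.   -0.84 -0.64]
slide [-2.2 -2.8 22.6] dr [ 0.04 -0.02  0.04] j6 -0.64
[ 406. -264.] long 94 short 94 yaw 1.5017566629066437
[595.  12.] long 61 short 42 yaw -2.8707231585992474
[597.  78.] long 61 short 43 yaw -1.2320340569241353
[834. 543.] long 165 short 123 yaw 11.275928312346394
```

View pics/t4.png

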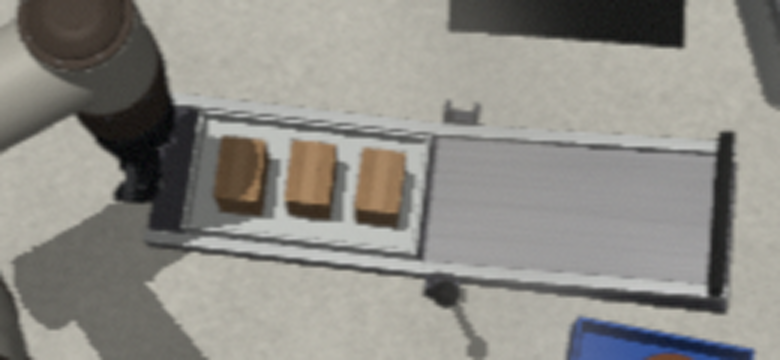

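All three cartons stand in the tray, at about (240,175), (311,178) and (382,186). Next is lowering behind the tray and pushing.

Emit:
step_arm:
  motion:
    - {"slide":[0,-3,10],"dr":[0,0,0],"jaw":40}
    - {"slide":[0,-3,18],"dr":[0,0,0],"jaw":40}
    - {"slide":[0,-3,22],"dr":[0,0,0],"jaw":40}
    - {"slide":[5,-3,22],"dr":[0,0,0],"jaw":40}
    - {"slide":[10,-3,22],"dr":[0,0,0],"jaw":40}
    - {"slide":[16,-3,22],"dr":[0,0,0],"jaw":40}
    - {"slide":[22,-3,22],"dr":[0,0,0],"jaw":40}
    - {"slide":[30,-3,22],"dr":[0,0,0],"jaw":40}

```text
clock: 25.6
position: [606.1, 198.0, 31.0]
ee_rot: [-0.697, 0.717, 0.0, 0.001]
contact_force: [0.1, 4.5, -0.3]
gripper_width: 40.1
grasp_force: 2.5
```

Emit:
step_arm:
  motion:
    - {"slide":[10,0,0],"dr":[0,0,0],"jaw":40}
    - {"slide":[22,0,0],"dr":[0,0,0],"jaw":40}
    - {"slide":[34,0,0],"dr":[0,0,0],"jaw":40}
    - {"slide":[46,0,0],"dr":[0,0,0],"jaw":40}
    - {"slide":[58,0,0],"dr":[0,0,0],"jaw":40}
    - {"slide":[70,0,0],"dr":[0,0,0],"jaw":40}
    - {"slide":[82,0,0],"dr":[0,0,0],"jaw":40}
    - {"slide":[94,0,0],"dr":[0,0,0],"jaw":40}

```text
clock: 26.6
position: [603.1, 102.9, 30.9]
ee_rot: [-0.697, 0.717, -0.0, 0.001]
contact_force: [0.2, 5.0, 0.2]
gripper_width: 39.8
grasp_force: 2.6
```

```bash
python3 -c "
from h import *
st()
t=optics.get_image('scene')
cv2.imwrite('pics/t5.png',cv2.resize(t[150:310,200:400],None,fx=3.7,fy=3.7,interpolation=cv2.INTER_CUBIC))"
```

```text
26.6 [603.1 102.9  30.9] yaw 178.4 tilt z [ 0.001  0.001 -1.   ] 39.7919694100089 2.5558523580548353 [0.2 5.  0.2] [ 0.43  0.57 -0.26 -0.   -0.75 -0.46]
```

View pics/t5.png

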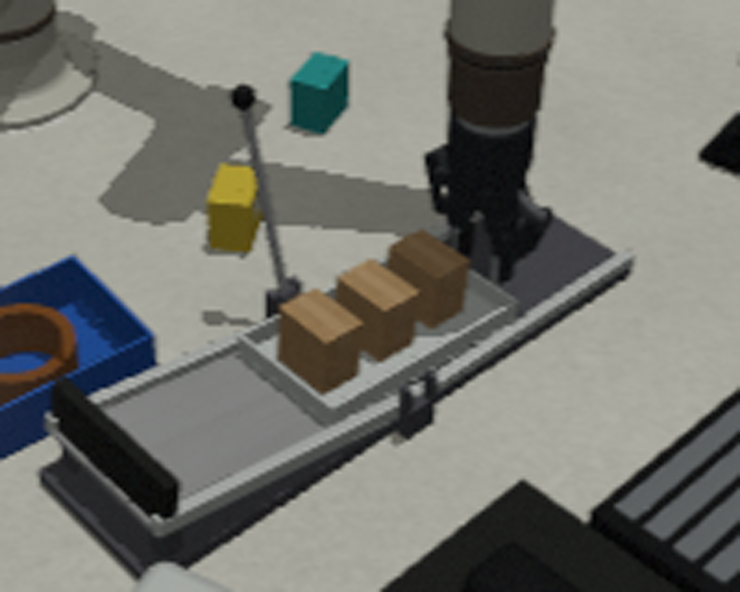

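The tray slides straight with the cartons upright, and the bar leans outward clear of the lane. I'll keep pushing.

Emit:
step_arm:
  motion:
    - {"slide":[10,0,0],"dr":[0,0,0],"jaw":40}
    - {"slide":[22,0,0],"dr":[0,0,0],"jaw":40}
    - {"slide":[34,0,0],"dr":[0,0,0],"jaw":40}
    - {"slide":[46,0,0],"dr":[0,0,0],"jaw":40}
    - {"slide":[58,0,0],"dr":[0,0,0],"jaw":40}
    - {"slide":[70,0,0],"dr":[0,0,0],"jaw":40}
    - {"slide":[82,0,0],"dr":[0,0,0],"jaw":40}
    - {"slide":[94,0,0],"dr":[0,0,0],"jaw":40}

```text
clock: 27.65
position: [599.8, 9.1, 30.6]
ee_rot: [-0.697, 0.717, 0.0, 0.0]
contact_force: [0.2, 4.7, 0.8]
gripper_width: 40.0
grasp_force: 2.5
```

Emit:
step_arm:
  motion:
    - {"slide":[8,0,0],"dr":[0,0,0],"jaw":40}
    - {"slide":[16,0,0],"dr":[0,0,0],"jaw":40}
    - {"slide":[24,0,-1],"dr":[0,0,0],"jaw":40}
    - {"slide":[32,0,-1],"dr":[0,0,0],"jaw":40}
    - {"slide":[40,0,-2],"dr":[0,0,0],"jaw":40}
    - {"slide":[48,0,-3],"dr":[0,0,0],"jaw":40}
    - {"slide":[56,0,-4],"dr":[0,0,0],"jaw":40}
    - {"slide":[62,0,-5],"dr":[0,0,0],"jaw":40}

```text
clock: 28.65
position: [598.4, -52.7, 35.9]
ee_rot: [-0.697, 0.717, 0.0, 0.0]
contact_force: [0.4, 6.5, -0.9]
gripper_width: 40.2
grasp_force: 3.0
```

```bash
python3 -c "
from h import *
st()
cartons(100)
t=optics.get_image('scene')
cv2.imwrite('pics/t6.png',cv2.resize(t[150:310,200:400],None,fx=3.7,fy=3.7,interpolation=cv2.INTER_CUBIC))"
```

```text
28.65 [598.4 -52.7  35.9] yaw 178.3 tilt z [ 0.  0. -1.] 40.18382744585587 3.02379316650331 [ 0.4  6.5 -0.9] [ 0.18  0.55 -0.28 -0.   -0.74 -0.21]
[ 403. -259.] long 93 short 92 yaw 1.501756662906672
[ 591. -239.] long 61 short 42 yaw -1.6738864306946653
[ 586. -107.] long 57 short 39 yaw 0.26738544045359447
[ 590. -173.] long 61 short 42 yaw 0.059735387979699794
[823. 532.] long 162 short 121 yaw 11.307062520124248
```

View pics/t6.png

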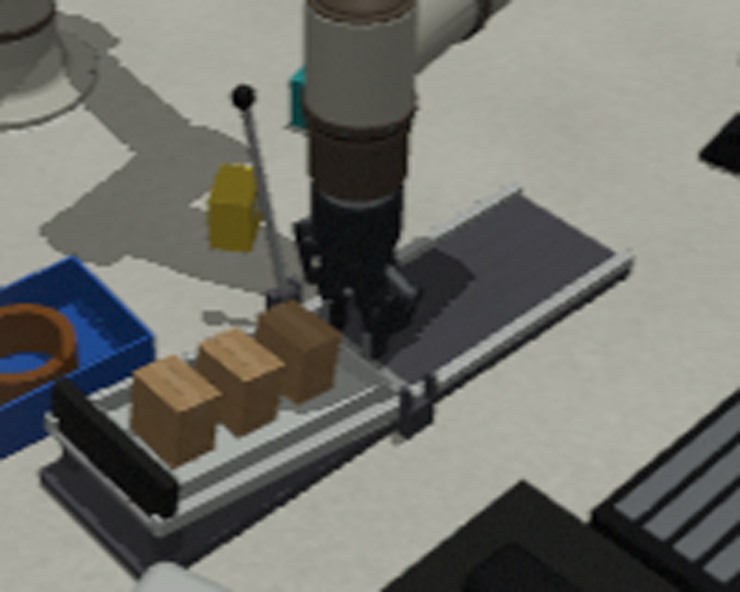

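The tray is about 15 mm short of the stop, so I'll creep up.

Emit:
step_arm:
  motion:
    - {"slide":[3,0,0],"dr":[0,0,0],"jaw":40}
    - {"slide":[5,0,0],"dr":[0,0,0],"jaw":40}
    - {"slide":[7,0,-1],"dr":[0,0,0],"jaw":40}
    - {"slide":[8,0,-1],"dr":[0,0,0],"jaw":40}
    - {"slide":[9,0,-1],"dr":[0,0,0],"jaw":40}
    - {"slide":[10,0,-1],"dr":[0,0,0],"jaw":40}
    - {"slide":[11,0,-1],"dr":[0,0,0],"jaw":40}
    - {"slide":[12,0,-1],"dr":[0,0,0],"jaw":40}

```text
clock: 29.75
position: [598.7, -63.6, 37.5]
ee_rot: [-0.697, 0.717, -0.0, 0.001]
contact_force: [0.7, 8.6, 3.5]
gripper_width: 40.1
grasp_force: 4.3
```

Emit:
step_arm:
  motion:
    - {"slide":[0.5,0,0],"dr":[0,0,0],"jaw":40}
    - {"slide":[1,0,0],"dr":[0,0,0],"jaw":40}
    - {"slide":[1,0,0],"dr":[0,0,0],"jaw":40}
    - {"slide":[1.5,0,0],"dr":[0,0,0],"jaw":40}
    - {"slide":[1.5,0,0],"dr":[0,0,0],"jaw":40}
    - {"slide":[2,0,0],"dr":[0,0,0],"jaw":40}
    - {"slide":[2,0,0],"dr":[0,0,0],"jaw":40}
    - {"slide":[2,0,0],"dr":[0,0,0],"jaw":40}

```text
clock: 30.75
position: [598.7, -63.9, 37.6]
ee_rot: [-0.697, 0.717, 0.0, 0.002]
contact_force: [-1.8, 13.6, 4.9]
gripper_width: 39.8
grasp_force: 7.2
```

Emit:
step_arm:
  motion:
    - {"slide":[0.5,0,0],"dr":[0,0,0],"jaw":40}
    - {"slide":[1,0,0],"dr":[0,0,0],"jaw":40}
    - {"slide":[1.5,0,0],"dr":[0,0,0],"jaw":40}
    - {"slide":[2,0,0],"dr":[0,0,0],"jaw":40}
    - {"slide":[2,0,0],"dr":[0,0,0],"jaw":40}
    - {"slide":[2,0,0],"dr":[0,0,0],"jaw":40}
    - {"slide":[2,0,0],"dr":[0,0,0],"jaw":40}
    - {"slide":[2,0,0],"dr":[0,0,0],"jaw":40}

```text
clock: 31.75
position: [599.2, -64.2, 37.6]
ee_rot: [-0.697, 0.717, 0.0, 0.003]
contact_force: [-0.7, 20.7, 4.8]
gripper_width: 40.1
grasp_force: 10.4
```

```bash
python3 -c "
from h import *
st()
t=optics.get_image('scene')
cv2.imwrite('pics/t7.png',cv2.resize(t[220:310,200:330],None,fx=6,fy=6,interpolation=cv2.INTER_CUBIC))"
```

```text
31.75 [599.2 -64.2  37.6] yaw 178.4 tilt z [ 0.004  0.005 -1.   ] 40.05548484472731 10.374902989715338 [-0.7 20.7  4.8] [ 0.16  0.54 -0.27 -0.01 -0.75 -0.18]
```

View pics/t7.png

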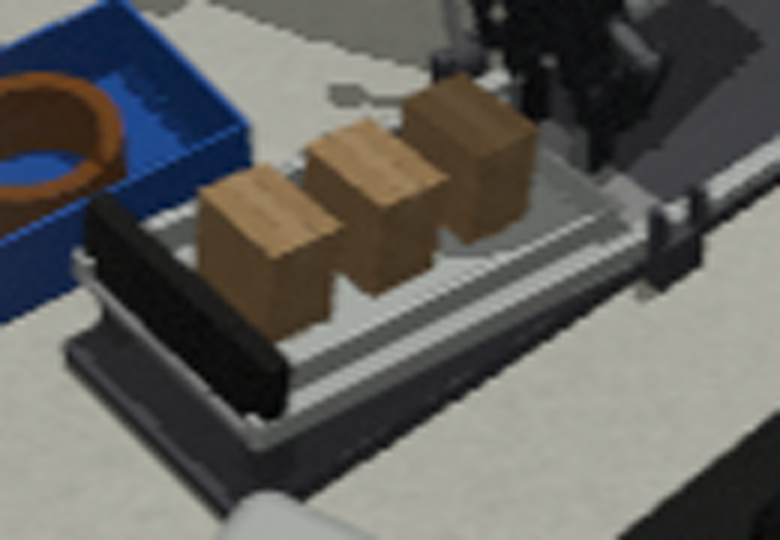

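The tray is home: the force rises without motion and its front is at the stop, with the cartons upright. Next I'll back off, go over the bar and push it from outside.

Emit:
step_arm:
  motion:
    - {"slide":[-20,0,0],"dr":[0,0,0],"jaw":40}
    - {"slide":[-40,0,-5],"dr":[0,0,0],"jaw":30}
    - {"slide":[-40,0,-50],"dr":[0,0,0],"jaw":0}
    - {"slide":[-40,0,-105],"dr":[0,0,0],"jaw":0}
    - {"slide":[-40,0,-160],"dr":[0,0,0],"jaw":0}
    - {"slide":[-40,0,-215],"dr":[0,0,0],"jaw":0}
    - {"slide":[-35,10,-270],"dr":[0,0,0],"jaw":0}
    - {"slide":[-30,40,-280],"dr":[0,0,0],"jaw":0}

```text
clock: 32.8
position: [560.1, -37.9, 321.2]
ee_rot: [-0.697, 0.717, -0.003, 0.003]
contact_force: [-0.9, 0.2, -0.7]
gripper_width: 0.0
grasp_force: 0.0
```

```bash
python3 -c "
from h import *
st()
go(415,-47,310,-182);go(415,-47,195,-182)"
```

```text
32.8 [560.1 -37.9 321.2] yaw 178.3 tilt z [ 0.008 -0.001 -1.   ] 0.03286092505332758 0.0 [-0.9  0.2 -0.7] [ 0.22  0.22 -0.    0.   -1.34 -0.25]
slide [ 13.4 144.9  10. ] dr [-0.06 -0.    0.04] j6 -0.25
slide [ 13.3 145.8 125. ] dr [-0.06 -0.    0.04] j6 -0.25
```

Emit:
step_arm:
  motion:
    - {"slide":[4,45,0],"dr":[0,0,0],"jaw":0}
    - {"slide":[8,95,0],"dr":[0,0,0],"jaw":0}
    - {"slide":[13,145,0],"dr":[0,0,0],"jaw":0}
    - {"slide":[13,146,10],"dr":[0,0,0],"jaw":0}
    - {"slide":[13,146,50],"dr":[0,0,0],"jaw":0}
    - {"slide":[13,146,90],"dr":[0,0,0],"jaw":0}
    - {"slide":[13,146,115],"dr":[0,0,0],"jaw":0}
    - {"slide":[13,146,125],"dr":[0,0,0],"jaw":0}

```text
clock: 33.8
position: [411.9, -46.6, 190.0]
ee_rot: [-0.697, 0.717, 0.001, -0.002]
contact_force: [-0.3, -0.0, 0.7]
gripper_width: 0.3
grasp_force: 0.0
```

```bash
python3 -c "
from h import *
st()
t=optics.get_image('scene')
cv2.imwrite('pics/t8.png',cv2.resize(t[100:300,170:400],None,fx=3,fy=3,interpolation=cv2.INTER_CUBIC))"
```

```text
33.8 [411.9 -46.6 190. ] yaw 178.3 tilt z [-0.003 -0.001 -1.   ] 0.32512564380549397 0.0 [-0.3 -0.   0.7] [ 0.28  0.06 -0.54  0.   -0.98 -0.31]
```

View pics/t8.png

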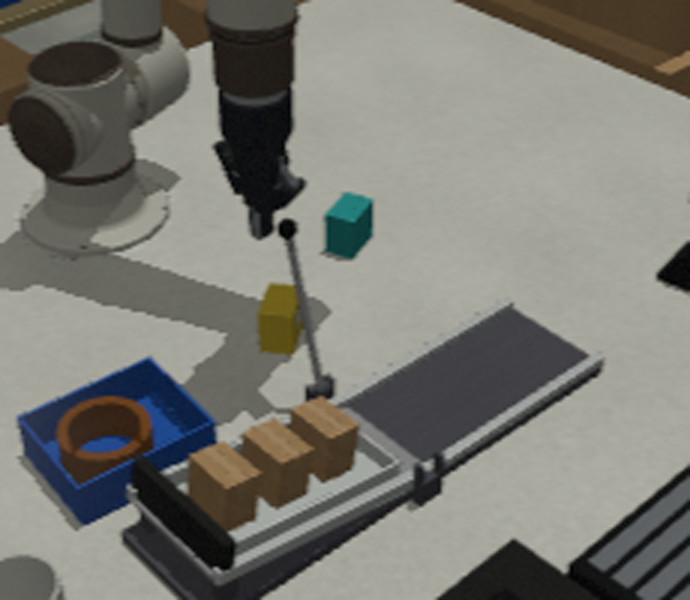

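The closed fingertips at (262,232) are just outside the ball at (288,228). Now I'll sweep.

Emit:
step_arm:
  motion:
    - {"slide":[0,-18,0],"dr":[0,0,0],"jaw":0}
    - {"slide":[0,-36,0],"dr":[0,0,0],"jaw":0}
    - {"slide":[0,-54,0],"dr":[0,0,0],"jaw":0}
    - {"slide":[0,-72,2],"dr":[0,0,0],"jaw":0}
    - {"slide":[0,-90,3],"dr":[0,0,0],"jaw":0}
    - {"slide":[0,-108,6],"dr":[0,0,0],"jaw":0}
    - {"slide":[0,-126,9],"dr":[0,0,0],"jaw":0}
    - {"slide":[0,-142,13],"dr":[0,0,0],"jaw":0}

```text
clock: 34.85
position: [557.6, -50.6, 180.5]
ee_rot: [-0.697, 0.717, -0.002, 0.002]
contact_force: [1.2, -0.5, 3.3]
gripper_width: -0.2
grasp_force: 1.1
```

Emit:
step_arm:
  motion:
    - {"slide":[0,-14,6],"dr":[0,0,0],"jaw":0}
    - {"slide":[0,-27,13],"dr":[0,0,0],"jaw":0}
    - {"slide":[0,-39,22],"dr":[0,0,0],"jaw":0}
    - {"slide":[0,-50,32],"dr":[0,0,0],"jaw":0}
    - {"slide":[0,-60,43],"dr":[0,0,0],"jaw":0}
    - {"slide":[0,-70,55],"dr":[0,0,0],"jaw":0}
    - {"slide":[0,-78,68],"dr":[0,0,0],"jaw":0}
    - {"slide":[0,-84,80],"dr":[0,0,0],"jaw":0}

```text
clock: 35.85
position: [638.7, -52.9, 97.6]
ee_rot: [-0.697, 0.717, 0.0, -0.0]
contact_force: [-0.1, -1.0, 1.4]
gripper_width: -0.1
grasp_force: 0.3
```

```bash
python3 -c "
from h import *
st()
t=optics.get_image('scene')
cv2.imwrite('pics/t9.png',cv2.resize(t[130:310,200:400],None,fx=3.3,fy=3.3,interpolation=cv2.INTER_CUBIC))"
```

```text
35.85 [638.7 -52.9  97.6] yaw 178.3 tilt z [-0. -0. -1.] -0.12051128630743713 0.283234566450119 [-0.1 -1.   1.4] [ 0.17  0.53 -0.12 -0.   -0.93 -0.2 ]
```

View pics/t9.png

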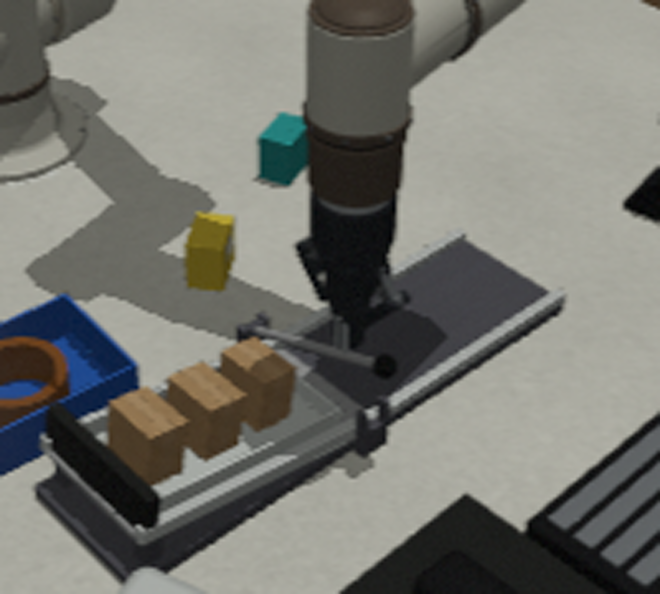

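The bar is well over, with its ball at (385,365) and the tip on the rod near (345,345). I'll press it on down.

Emit:
step_arm:
  motion:
    - {"slide":[2,-2,8],"dr":[0,0,0],"jaw":0}
    - {"slide":[4,-4,16],"dr":[0,0,0],"jaw":0}
    - {"slide":[4,-4,24],"dr":[0,0,0],"jaw":0}
    - {"slide":[4,-4,32],"dr":[0,0,0],"jaw":0}
    - {"slide":[4,-4,38],"dr":[0,0,0],"jaw":0}
    - {"slide":[4,-4,44],"dr":[0,0,0],"jaw":0}
    - {"slide":[4,-4,49],"dr":[0,0,0],"jaw":0}
    - {"slide":[4,-4,52],"dr":[0,0,0],"jaw":0}

```text
clock: 36.9
position: [642.1, -56.9, 46.3]
ee_rot: [-0.697, 0.717, 0.0, -0.0]
contact_force: [0.1, 0.5, -0.3]
gripper_width: -0.2
grasp_force: 0.2
```

Emit:
step_arm:
  motion:
    - {"slide":[0,0,0.5],"dr":[0,0,0],"jaw":0}
    - {"slide":[0,0,1],"dr":[0,0,0],"jaw":0}
    - {"slide":[0,0,1.5],"dr":[0,0,0],"jaw":0}
    - {"slide":[0,0,2],"dr":[0,0,0],"jaw":0}
    - {"slide":[0,0,2],"dr":[0,0,0],"jaw":0}
    - {"slide":[0,0,2],"dr":[0,0,0],"jaw":0}
    - {"slide":[0,0,2],"dr":[0,0,0],"jaw":0}
    - {"slide":[0,0,2],"dr":[0,0,0],"jaw":0}

```text
clock: 37.9
position: [642.1, -56.9, 44.6]
ee_rot: [-0.697, 0.717, -0.0, -0.0]
contact_force: [-0.5, -0.4, 0.4]
gripper_width: 0.0
grasp_force: 0.1
```

Emit:
step_arm:
  motion:
    - {"slide":[0,0,0.5],"dr":[0,0,0],"jaw":0}
    - {"slide":[0,0,1],"dr":[0,0,0],"jaw":0}
    - {"slide":[0,0,1.5],"dr":[0,0,0],"jaw":0}
    - {"slide":[0,0,2],"dr":[0,0,0],"jaw":0}
    - {"slide":[0,0,2.5],"dr":[0,0,0],"jaw":0}
    - {"slide":[0,0,3],"dr":[0,0,0],"jaw":0}
    - {"slide":[0,0,3],"dr":[0,0,0],"jaw":0}
    - {"slide":[0,0,3],"dr":[0,0,0],"jaw":0}

```text
clock: 38.9
position: [642.3, -57.0, 42.0]
ee_rot: [-0.697, 0.717, -0.0, 0.0]
contact_force: [-0.2, -0.4, 3.5]
gripper_width: 0.1
grasp_force: 1.7
```

```bash
python3 -c "
from h import *
st()
t=optics.get_image('scene')
cv2.imwrite('pics/t10.png',cv2.resize(t[200:290,255:375],None,fx=6.5,fy=6.5,interpolation=cv2.INTER_CUBIC))"
```

```text
38.9 [642.3 -57.   42. ] yaw 178.4 tilt z [ 0. -0. -1.] 0.05446401541630572 1.7265038564801216 [-0.2 -0.4  3.5] [ 0.16  0.6  -0.16  0.   -0.82 -0.19]
```

View pics/t10.png

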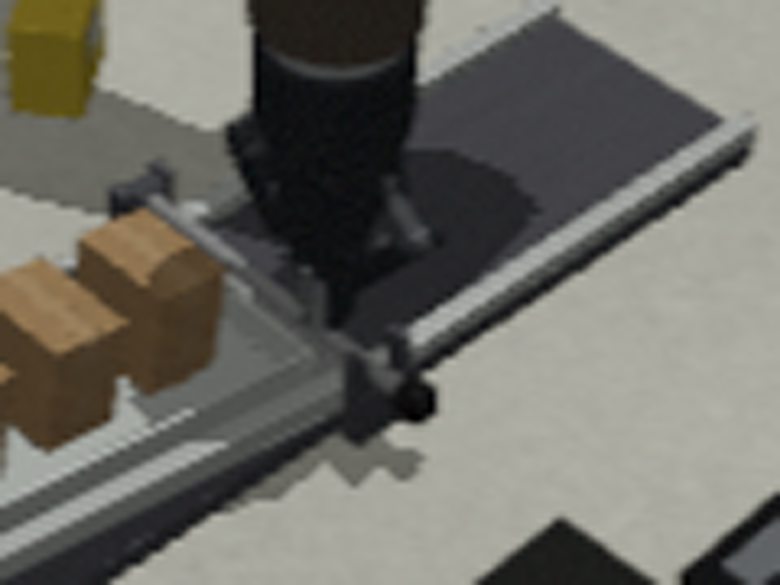

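The rod lies in the fork, with its ball at (415,398). I'll press until the end stop shows in the force.

Emit:
step_arm:
  motion:
    - {"slide":[0,0,0.5],"dr":[0,0,0],"jaw":0}
    - {"slide":[0,0,1],"dr":[0,0,0],"jaw":0}
    - {"slide":[0,0,1.5],"dr":[0,0,0],"jaw":0}
    - {"slide":[0,0,1.5],"dr":[0,0,0],"jaw":0}
    - {"slide":[0,0,1.5],"dr":[0,0,0],"jaw":0}
    - {"slide":[0,0,1.5],"dr":[0,0,0],"jaw":0}
    - {"slide":[0,0,1.5],"dr":[0,0,0],"jaw":0}
    - {"slide":[0,0,1.5],"dr":[0,0,0],"jaw":0}

```text
clock: 39.95
position: [642.4, -57.0, 41.8]
ee_rot: [-0.697, 0.717, -0.0, 0.0]
contact_force: [-3.9, 1.3, 10.1]
gripper_width: -0.2
grasp_force: 4.8
```

Emit:
step_arm:
  motion:
    - {"slide":[0,0,-10],"dr":[0,0,0],"jaw":0}
    - {"slide":[0,0,-40],"dr":[0,0,0],"jaw":0}
    - {"slide":[0,0,-90],"dr":[0,0,0],"jaw":0}
    - {"slide":[-30,0,-140],"dr":[0,0,0],"jaw":0}
    - {"slide":[-80,0,-180],"dr":[0,0,0],"jaw":0}
    - {"slide":[-130,0,-200],"dr":[0,0,0],"jaw":0}
    - {"slide":[-150,0,-200],"dr":[0,0,0],"jaw":0}
    - {"slide":[-150,0,-200],"dr":[0,0,0],"jaw":0}

```text
clock: 40.95
position: [645.8, 94.2, 238.9]
ee_rot: [-0.697, 0.717, 0.001, -0.001]
contact_force: [-1.4, -0.8, -0.9]
gripper_width: 0.1
grasp_force: 0.0
```

```bash
python3 -c "
from h import *
st();t=cartons(100)
m=cv2.inRange(cv2.cvtColor(t,cv2.COLOR_BGR2HSV),(0,0,0),(180,255,45))
c,_=cv2.findContours(m,cv2.RETR_EXTERNAL,cv2.CHAIN_APPROX_NONE)
s=optics.get_image('scene');g=cv2.cvtColor(s,cv2.COLOR_BGR2GRAY)
c=[k for k in blobs(s,(0,0,0),(180,255,40),8) if 290<cen(k)[0]<345 and 235<cen(k)[1]<280]
print([np.round(cen(k),1) for k in c],'expect down',proj('scene',np.append(S(20,110),37)))"
```

```text
40.95 [645.8  94.2 238.9] yaw 178.4 tilt z [-0.002 -0.    -1.   ] 0.0885058378953095 0.0 [-1.4 -0.8 -0.9] [ 0.39  0.43  0.1  -0.   -1.24 -0.42]
[ 403. -259.] long 93 short 92 yaw 1.501756662906672
[ 592. -251.] long 61 short 42 yaw -2.617053471348896
[ 587. -119.] long 60 short 41 yaw -0.9854884258496242
[ 591. -185.] long 61 short 41 yaw -1.542206930195647
[823. 532.] long 163 short 119 yaw 10.494275740153142
[array([305. , 249.7])] expect down [317.71286895 261.88467559]
```

```bash
python3 -c "
from h import *
g=cv2.cvtColor(optics.get_image('scene'),cv2.COLOR_BGR2GRAY)
print(g[250:272:2,306:332:2])"
```

```text
[[108  37  38  39  49  61  86 102 104  75  69  31  52]
 [111 119  44  38  34  33  81  91  78  44  29  88 105]
 [ 70  73 114 126  62  30  63  69  30  50 104 139 167]
 [ 84  42  36 113 102  30  36  28  87 106 140 170 169]
 [159  51  27  59 111 103  17  66 140 166 167 167 169]
 [ 97  38  29  53  44  20  25  21 129 166 169 167 168]
 [ 77  38  30  30  28  10  17  15 128 168 170 169 169]
 [ 34  30  30  30  29  43   7  67 167 168 168 167 165]
 [ 50  28  30  31 138 170 165 165 167 167 167 167 170]
 [104  96  57 104 107 168 168 168 169 169 167 168 168]
 [143 165 168 165 104 103 104 142 167 166 167 167 167]]
```

The dark ball is centred at about (318,261), which matches its predicted fully-down position.

```bash
python3 -c "
from bench import arm
print(arm.job_done())"
```

```text
the job is handed in; nothing more can be done
None
```

I handed the job in at about 41 s of the 200 s: the tape lies flat in the blue box, all three cartons present stand in the tray, the tray rests against the top stop, and the bar is fully down in its catch; the interface returned no verdict.

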